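# Prove the tray clamp's screw tight and fold its handle away

## Task

Check that the green screw clamp holding the aluminium tray on the pine shelf is tight: swing its handle clockwise (seen from above) until it bites, then lean on the knob with about 10 newtons for a good second, without making the screw itself turn. Then swing the handle back counter-clockwise until it lies parallel to the shelf's front edge, pointing to the robot's right, let go, and leave the router, vase and jar alone.

Things in the scene. Friction and masses are not known exactly. Their poses are not given: they have to be found in the camera images.
- shelf: Fixed pine shelf, 220 x 840 mm, top 102 mm above the work surface. Origin on the work surface under its centre; x to its back, y along it to the robot's left; front edge at x = -110 mm.
- clamp: Green screw clamp (C shape, 72 x 30 mm from above) fixed on the shelf's front edge, with the aluminium tray (140 x 180 x 18 mm) it pinches fixed to it. Origin on the screw's vertical axis, at the height of the shelf's top. +x to the back of the shelf, +y along its front edge to the robot's left, z up. Front edge at x = -35 mm; clamp's top at z = 50 mm.
- screw_axis (a point): The point on the screw's vertical axis at the height of the middle of the knob (101 mm above the shelf's top).
- knob (a point): Centre (half-way up) of the orange knob, an upright round grip 15 mm in diameter, 46 mm tall, turning freely on its own pin at the end of the black handle, 75 mm from the screw's axis. The handle's top is 23 mm under this point. The knob may be held between the fingers and carried round without turning the hand.
- bar (a point): Middle of the black handle, a level bar 14 mm wide, 10 mm thick from screw to knob. It swings freely (under 1 N at the knob) clockwise from above until its ratchet bites. Where it bites differs each time and is not seen: pointing within 0.35 rad of clamp -x. It starts 0.5 to 0.9 rad counter-clockwise of the bite; its back stop is 2.3 rad counter-clockwise of the bite.
- wind (a joint): Elastic twist of the screw and clamp under load, rad, 0 without load, positive when the handle is pushed clockwise against its bite. Stiffness 12 N m/rad: 10 N across the handle at the knob (0.75 N m) gives 0.0625 rad, which moves the knob 4.7 mm past the bite.
- screw (a joint): How far the screw has turned in the clamp since the start, rad, clockwise positive. It is tight and stays at 0 until about 1.1 N m (14.7 N across the handle at the knob), where it gives and turns; leaning on the back stop as hard turns it loose.
- router_center (a point): Centre of the body of a white router, 110 x 150 x 30 mm with two 90 mm aerials at its back, loose on the shelf.
- vase_center (a point): Half-way up a grey ceramic vase, 72 mm wide, 130 mm tall, loose on the shelf.
- jar_center (a point): Half-way up a glass jar with a screw lid, 68 mm wide, 100 mm tall, loose on the shelf.

How it is judged:
On the way:
1. the handle bites and carries a load of 0.5 N m or more (6.7 N at the knob) for 0.8 s, the screw not turning (value of joint wind above 0.0417 rad and value of joint screw below 0.06 rad), for 0.8 s.
At the end, for the whole second after the job is handed in: The handle rests unloaded, parallel to the shelf's front edge within about 0.29 rad and pointing to the robot's right (clamp -y); the screw has not turned by more than 0.06 rad; router, vase and jar are within 10 mm of where they stood (y of knob in the frame of clamp below -0.0718 m and value of joint wind between -0.01 and 0.01 rad and value of joint screw between -0.06 and 0.06 rad and distance of each of router_center, vase_center, jar_center from where it was at the start of the episode below 0.01 m); the robot touches nothing.
It fails at once if the screw is turned by more than 0.06 rad either way (over-tightened or loosened) (value of joint screw above 0.06 rad or value of joint screw below -0.06 rad).
It fails at once if the router, vase or jar is moved by more than 10 mm (distance of any of router_center, vase_center, jar_center from where it was at the start of the episode above 0.01 m).
It also fails if it takes over 45 s, if anything falls off the work surface, if the arm or the gripper's body presses on something with over 40 N, if the wrist force passes 120 N, or if a joint passes its speed limit or range.

## Robot

A 6-joint arm with a two-finger parallel gripper is mounted at the origin on the work surface. World frame = base frame: x ahead of the robot, y to its left, z up, the work surface at z = 0. Lengths are in m, angles in rad, forces in N, time in s.
With the tool pointing down it reaches from about 0.35 to 0.975 m from the base axis. Payload 17.4 kg.
Tool frame: the origin (TCP) lies at the very end of the fingers, on their centre line; the grasp point (between the pads) lies 19 mm behind it; z points along the fingers, y is the direction in which the jaws open and shut (so a half turn about z gives the same grasp; the last joint's range is limited). The gripper opens to 85 mm and grips with 20 to 120 N. Pads are 22 mm wide; open, the fingers measure 114 mm over their backs; the gripper's body (76 mm by 85 mm) begins 54 mm behind the grasp point. The pads swing forward as they close: fully open they stand 13 mm farther back than shut.
Start: joints at [-1.25, 0.116, 1.442, -0, 1.584, -0.038], TCP at [0.237, -0.632, 0.231] pointing down, gripper open.
Joint ranges: [-2.83, 2.83], [-0.83, 2.19], [0.07, 2.5], [-1.14, 4.28], [0.01, 3], [-2.97, 2.97]. Speed limits (rad/s): [1.89, 1.89, 2.22, 3.14, 3.14, 3.14].

## Interface

Orientations are given as a unit quaternion [w, x, y, z].
In Python, from station import arm, vision gives the robot as it stands. Calls block until the motion is done:
- arm.goto(position, orientation): joint-space move of the TCP to a pose.
- arm.move_straight(position, attitude=None, velocity=0.15, f_stop=None): straight line of the TCP; attitude=None keeps the orientation; velocity is the mean speed in m/s. With f_stop (N) it stops when the force on the tool has changed by that much, and returns True; else False.
- arm.movej(angles): joint-space move.
- arm.move_gripper(opening, squeeze=None): finger opening in m; squeeze is the grip in N (None keeps the last); returns when the fingers have stopped.
- arm.pause(seconds).
- arm.inverse_kinematics(position, orientation): joint angles nearest the present ones, or None.
- arm.observe(): the state.
- vision.capture(name): name is "side" or "top" or "wrist"; returns (picture, depth): 384x512x3 uint8, red, green, blue; 384x512 float32, m along the optical axis (not along the pixel's ray), 0 where there is no reading.
- vision.camera_info(name): a dict with "fx", "fy", "cx", "cy" (pixels), "D" ([k1, k2, p1, p2, k3] as OpenCV has them; the pictures are not rectified), "camera_from_world" (4x4, takes a point from world to camera coordinates); the wrist camera has in their place "hand_eye" (4x4, takes a point from camera to tool coordinates, whose origin is the TCP and whose axes are the flange's). Camera axes: x right, y down, z forward; pixel columns grow to the right and rows downward; lengths in m; the calibration is good to about 2 mm. A picture is of the moment at which its call begins: read the wrist's pose just before it. camera_info takes no time and is no camera call.
A pose or a line that the arm cannot do raises arm.Unreachable and nothing moves.
- arm.job_done(): hands the job in, once; it reports no verdict.
The state is a dict: "t": time; "joint_positions": joint angles; "dq": joint speeds; "joint_efforts": joint torques, N m; "ee_pos": TCP position; "ee_rot": TCP orientation; "wrist_force": force on the tool from outside, world axes, zero at the start; "torque": the same for the moment, N m; "finger_gap": finger opening in m.
Only numpy, scipy, OpenCV 4.12 (cv2) and the standard library are available. Lean on these libraries where they do the work, as an engineer would, in place of code of your own. Each camera call takes 0.05 s, during which the arm holds its last target. There are 200 camera calls.

## Working session

There is one attempt and no reset: what is moved stays moved. The work goes in short steps, each a Python script; the robot and the scene stay as the last script left them, time stands still between calls to the robot, and variables do not carry over. Pictures are saved under pics/ and viewed, about 8 in all and at most 12, crops included, and the job is handed in when it is done.

```bash
ls; mkdir -p pics; python3 - <<'E'
from station import arm, vision
import cv2,numpy as np
for n in("top","side"):
    p,d=vision.capture(n); np.savez(f"{n}0.npz",p=p,d=d)
    cv2.imwrite(f"pics/{n}0.png",cv2.resize(p[:,:,::-1],(768,576)))
    i=vision.camera_info(n); print(n,i["fx"],i["D"],np.round(i["camera_from_world"],3).tolist())
o=arm.observe();print(o["t"],o["ee_rot"],o["wrist_force"],o["finger_gap"])
E
```

```text
pics
top 390.55267408009297 [-0.09441185  0.          0.          0.          0.        ] [[0.018, -1.0, -0.014, -0.015], [-0.986, -0.015, -0.164, 0.611], [0.164, 0.017, -0.986, 1.153], [0.0, 0.0, 0.0, 1.0]]
side 444.88761254517425 [-0.01479474  0.          0.          0.          0.        ] [[-0.763, -0.646, -0.004, 0.472], [-0.393, 0.469, -0.791, 0.355], [0.513, -0.602, -0.612, 0.796], [0.0, 0.0, 0.0, 1.0]]
0.1 [-5.48831592e-04  9.83950768e-01  1.78439285e-01 -7.80831183e-05] [ 0.01190796 -0.22689362 -0.32014503] 0.08524500754023814
```

View pics/top0.png

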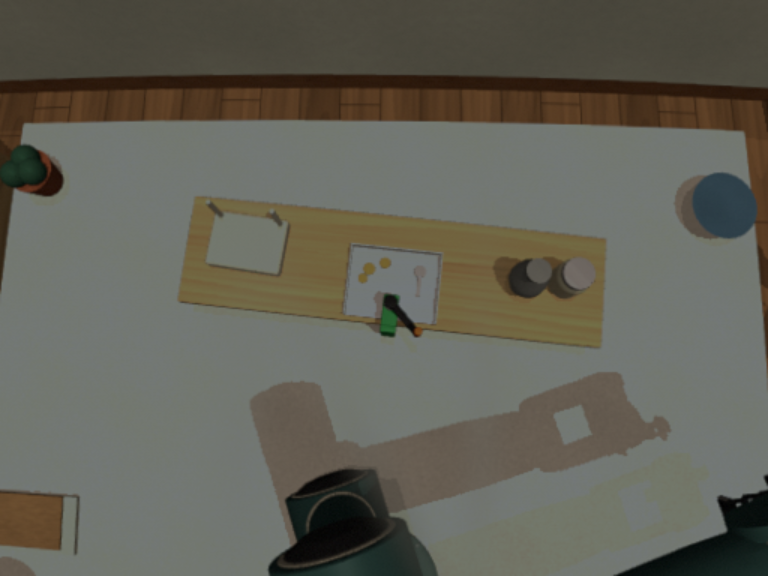

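View pics/side0.png

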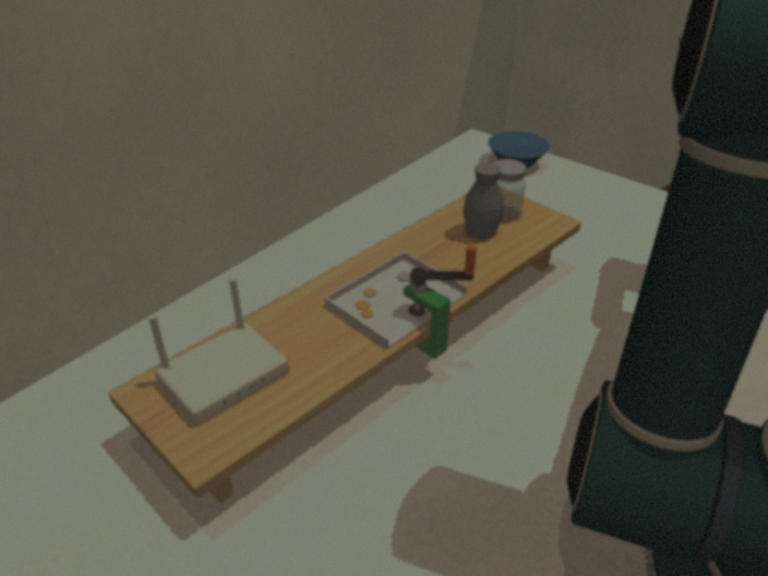

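The top view shows the green clamp at (390,315), its hub at (390,299) and the orange knob at (417,331). The handle points to the robot's front-right. The vase (530,275) and jar (575,275) are on the right, and the router (247,243) on the left. The side view shows the knob at (471,260) and the hub at (420,276).

```bash
cat > h.py <<'E'
from station import arm, vision
import cv2,numpy as np
def cam(n,ob=None):
    i=vision.camera_info(n); K=np.array([[i["fx"],0,i["cx"]],[0,i["fy"],i["cy"]],[0,0,1]]);D=np.array(i["D"],float)
    if n=="wrist":
        from scipy.spatial.transform import Rotation as R
        T=np.eye(4);T[:3,:3]=R.from_quat(np.roll(ob["ee_rot"],-1)).as_matrix();T[:3,3]=ob["ee_pos"]
        W=T@np.array(i["hand_eye"])
    else: W=np.linalg.inv(np.array(i["camera_from_world"]))
    return K,D,W
def ray(c,px):
    K,D,W=c; u=cv2.undistortPoints(np.array(px,float).reshape(1,1,2),K,D).ravel()
    d=W[:3,:3]@np.array([u[0],u[1],1]); return W[:3,3],d
def plane(c,px,z):
    o,d=ray(c,px); return o+d*(z-o[2])/d[2]
def tri(c1,p1,c2,p2):
    o,d=ray(c1,p1);q,e=ray(c2,p2)
    s=np.linalg.lstsq(np.c_[d,-e],q-o,rcond=None)[0]; a=o+d*s[0];b=q+e*s[1]
    return (a+b)/2,np.linalg.norm(a-b)
def mask(p,lo,hi,roi=None):
    m=cv2.inRange(cv2.cvtColor(p,cv2.COLOR_RGB2HSV),np.array(lo),np.array(hi))
    if roi: 
        k=np.zeros_like(m);x0,y0,x1,y1=roi;k[y0:y1,x0:x1]=1;m=m*k
    n,l,s,c=cv2.connectedComponentsWithStats(m)
    j=1+np.argmax(s[1:,4]); return (l==j).astype(np.uint8),c[j],s[j]
E
python3 - <<'E'
from h import *
P={n:np.load(n+"0.npz")["p"] for n in("top","side")};C={n:cam(n) for n in P}
for n,r,kx in(("top",(240,185,300,235),(278,221)),("side",(250,150,330,250),(314,174))):
    h=cv2.cvtColor(P[n],cv2.COLOR_RGB2HSV); print(n,h[kx[1],kx[0]])
kn={}
for n,r in(("top",(265,205,295,235)),("side",(295,150,330,195))):
    m,c,s=mask(P[n],(0,150,60),(14,255,255),r); kn[n]=c; print("knob",n,c,s)
print(tri(C["top"],kn["top"],C["side"],kn["side"]))
print("hub",tri(C["top"],(260,199.5),C["side"],(280,184)))
for n in P:
    m,c,s=mask(P[n],(45,120,30),(80,255,255),(230,170,320,250)); print("green",n,c,s)
m,c,s=mask(P["top"],(12,70,60),(30,255,255),(100,110,420,250))
b=cv2.approxPolyDP(cv2.convexHull(cv2.findContours(m,0,2)[0][0]),6,True)[:,0];print([ (p.tolist(),plane(C["top"],p,.102).round(3).tolist()) for p in b])
for n,(x0,y0,x1,y1) in(("top",(240,180,300,240)),("side",(250,150,335,250))):
    cv2.imwrite(f"pics/{n}z.png",cv2.resize(P[n][y0:y1,x0:x1,::-1],None,fx=8 if n=="top" else 6,fy=8 if n=="top" else 6,interpolation=2)*1)
a=cv2.imread("pics/topz.png");b=cv2.imread("pics/sidez.png");b=cv2.resize(b,(320,380));a=cv2.resize(a,(480,480))
o=np.zeros((480,800,3),np.uint8);o[:,:480]=a;o[:380,480:]=b;cv2.imwrite("pics/z.png",cv2.convertScaleAbs(o,alpha=2))
E
```

```text
top [ 15 190 114]
side [ 10 168  76]
knob top [277.64705882 220.17647059] [276 218   5   6  17]
knob side [313.34545455 172.46363636] [310 163   8  20 110]
(array([ 0.50538151, -0.07692147,  0.20433963]), np.float64(0.003992434779770804))
hub (array([ 0.56284816, -0.03055127,  0.17228026]), np.float64(0.007849015715215589))
green top [258.53164557 214.41772152] [254 205  11  19 158]
green side [289.28767123 199.01369863] [281 194  17  12  73]
[([130, 131], [0.782, 0.373, 0.102]), ([402, 159], [0.706, -0.455, 0.102]), ([399, 230], [0.492, -0.437, 0.102]), ([119, 200], [0.568, 0.391, 0.102])]
```

View pics/z.png

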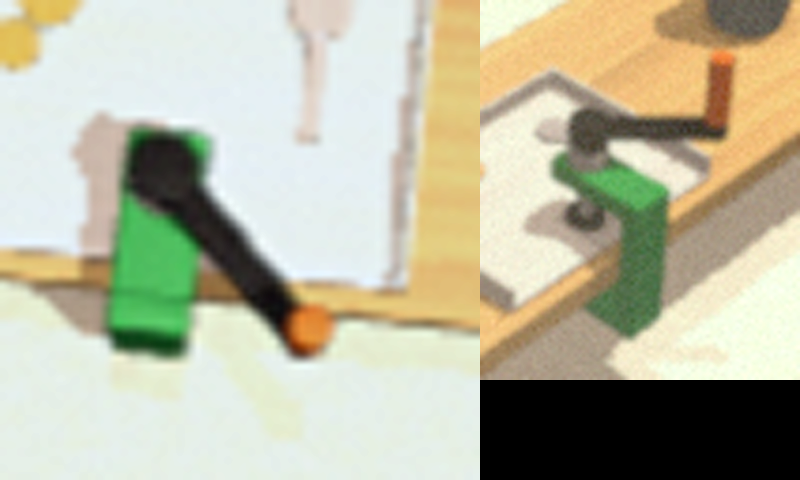

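The zoomed crop shows the hub centre at about top px (260.9,201.5) and the knob top at (278.6,220.9). Triangulation puts the knob at z≈0.204 against 0.203 from the text, and the shelf measures 0.215 x 0.83 m, with yaw about -0.0915 rad. Next is a closer look with the wrist camera from two places.

```bash
cat >> h.py <<'E'
YAW=-0.0915
Q=np.array([0,np.cos(YAW/2),np.sin(YAW/2),0])
E
python3 - <<'E'
from h import *
c=cam("top");s=cam("side")
print("knob",plane(c,(278.6,220.9),.226),"hub",[plane(c,(260.9,201.5),z).round(4) for z in(.18,.19)],tri(c,(260.9,201.5),s,(279.2,182.9)))
from scipy.spatial.transform import Rotation as R
print(vision.camera_info("wrist")["hand_eye"])
arm.goto([.47,-.1,.36],Q)
ims=[]
for k,p in enumerate(([.47,-.1,.36],[.50,-.05,.36])):
    if k: arm.move_straight(p)
    arm.pause(.3)
    o=arm.observe(); p,d=vision.capture("wrist"); np.savez(f"w{k}.npz",p=p,d=d,pos=o["ee_pos"],rot=o["ee_rot"]); ims.append(p)
    print(o["t"],o["ee_pos"],o["ee_rot"],o["wrist_force"])
cv2.imwrite("pics/w.png",cv2.resize(np.hstack(ims)[:,:,::-1],(800,300)))
E
```

```text
knob [ 0.50335437 -0.07739239  0.226     ] hub [array([ 0.5597, -0.0311,  0.18  ]), array([ 0.5583, -0.031 ,  0.19  ])] (array([ 0.56051148, -0.03101773,  0.17521566]), np.float64(0.00036894288761150673))
[[ 1.82493933e-04 -9.53885306e-01 -3.00171268e-01  7.58361113e-02]
 [ 9.99999734e-01 -3.77816375e-05  7.28028484e-04  3.08184781e-04]
 [-7.05796635e-04 -3.00171321e-01  9.53885046e-01 -1.42403908e-01]
 [ 0.00000000e+00  0.00000000e+00  0.00000000e+00  1.00000000e+00]]
2.5333 [ 0.46999594 -0.1002713   0.35990237] [ 9.18328992e-06  9.98944427e-01 -4.59349679e-02 -9.97154354e-05] [-0.71933552  0.12840337 -0.0358731 ]
3.425 [ 0.4997823  -0.05049969  0.36014606] [ 3.14477444e-05  9.98936181e-01 -4.61138337e-02  1.42082878e-04] [ 0.17971929  0.01560412 -0.33269264]
```

View pics/w.png

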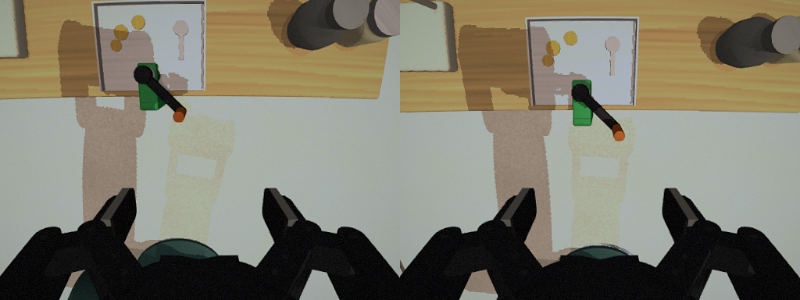

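In the wrist views, the left one has the knob at (179,115) and the hub at (143,75), and the right one has them at (618,134) and (580,92). The space around the knob is clear.

```bash
python3 - <<'E'
from h import *
K=[];H=[];C=[]
for k,(kp,hp) in enumerate((((229,147),(183,96)),((279,171),(230,118)))):
    z=np.load(f"w{k}.npz");p=z["p"];C.append(cam("wrist",dict(ee_pos=z["pos"],ee_rot=z["rot"])))
    # bright top face of knob
    m,c,s=mask(p,(3,120,60),(20,255,255),(kp[0]-20,kp[1]-20,kp[0]+20,kp[1]+20)); 
    (ys,xs)=np.nonzero(m); 
    v=p[ys,xs,0]; t=cv2.threshold(v,0,255,cv2.THRESH_OTSU)[0]; mm=v>t
    top=(xs[mm].mean(),ys[mm].mean()); K.append(top); print("knob",c,s,"top",top,mm.sum())
    g=cv2.inRange(cv2.cvtColor(p,cv2.COLOR_RGB2GRAY),0,38)
    r=np.zeros_like(g);r[hp[1]-25:hp[1]+25,hp[0]-25:hp[0]+25]=g[hp[1]-25:hp[1]+25,hp[0]-25:hp[0]+25]
    dt=cv2.distanceTransform(r,cv2.DIST_L2,5);ys,xs=np.nonzero(dt>dt.max()-.6);H.append((xs.mean(),ys.mean()));print("hub",H[-1],dt.max())
print("K",tri(C[0],K[0],C[1],K[1]),[plane(C[i],K[i],.226).round(4) for i in(0,1)])
print("H",tri(C[0],H[0],C[1],H[1]),[plane(C[i],H[i],.182).round(4) for i in(0,1)])
E
```

```text
knob [229.50862069 146.77586207] [222 137  16  20 232] top (np.float64(228.09868421052633), np.float64(149.3421052631579)) 152
hub (np.float64(183.14285714285714), np.float64(95.42857142857143)) 11.199999
knob [278.98818898 169.90551181] [272 159  16  22 254] top (np.float64(280.36986301369865), np.float64(173.8835616438356)) 146
hub (np.float64(230.5), np.float64(118.5)) 11.0
K (array([ 0.50356454, -0.07791995,  0.22478834]), np.float64(0.00010891958483248767)) [array([ 0.5037, -0.078 ,  0.226 ]), array([ 0.5039, -0.0779,  0.226 ])]
H (array([ 0.5605991 , -0.02969282,  0.17540493]), np.float64(0.0002981632706698323)) [array([ 0.5604, -0.0313,  0.182 ]), array([ 0.5608, -0.0302,  0.182 ])]
```

The knob top comes out at (0.5035,-0.0778) with z=0.225 (expected 0.226). The hub is 74 mm away (expected 75), and the handle heading is 219.7°. All of these agree, so I'll grip.

```bash
cat >> h.py <<'E'
A=np.array([.5610,-.0301]);Z=.190
def pt(phi,r=.075): return [A[0]+r*np.cos(phi),A[1]+r*np.sin(phi),Z]
def cw(phi): return np.array([np.sin(phi),-np.cos(phi)])
def force(phi,b,n=4):
    f=np.zeros(3)
    for _ in range(n): arm.pause(.02); f+=np.array(arm.observe()["wrist_force"])-b
    f/=n; return -f[:2]@cw(phi), f[:2]@np.array([np.cos(phi),np.sin(phi)]), f[2]
E
python3 - <<'E'
from h import *
arm.goto([.5035,-.0778,.27],Q)
arm.move_gripper(.05,30)
arm.move_straight([.5035,-.0778,Z],velocity=.1,f_stop=8)
arm.pause(.3);b=np.array(arm.observe()["wrist_force"]);print(b)
arm.move_gripper(.0,30); arm.pause(.3);o=arm.observe()
print(o["t"],o["finger_gap"],o["ee_pos"],np.array(o["wrist_force"])-b,arm.observe()["torque"])
np.save("b.npy",b)
p,d=vision.capture("wrist");cv2.imwrite("pics/g.png",p[:,:,::-1])
E
```

```text
[-0.22502912 -0.05729521  0.33490335]
6.3417 0.013991150906191711 [ 0.50354321 -0.07778125  0.19006907] [1.95160236 0.55717789 0.52253359] [ 0.19732145 -0.06386903  0.01490762]
```

View pics/g.png

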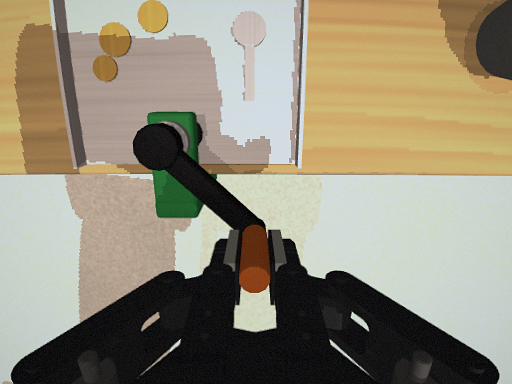

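The knob at (255,255) is held between the pads, with a gap of 14 mm (knob 15 mm) and low forces. Next I swing clockwise to the bite.

```bash
python3 - <<'E'
from h import *
b=np.load("b.npy");p0=np.array(arm.observe()["ee_pos"][:2]);ph=np.arctan2(*(p0-A)[::-1]);print("start",np.degrees(ph)%360,np.linalg.norm(p0-A))
s=ph; T=0
while True:
    step=.09 if s-ph<.42 else .02
    if s-ph>1.0: print("no bite");break
    ph-=step; arm.move_straight(pt(ph),velocity=.05 if step>.05 else .02)
    f=force(ph,b,3); print(round(s-ph,3),np.round(f,2),round(arm.observe()["t"],2))
    if f[0]>4 or abs(f[1])>15: break
np.save("ph.npy",ph)
E
```

```text
start 219.68345533866335 0.0746668251953328
0.09 [ 0.22 -1.78 -0.67] 6.72
0.18 [-0.7  -1.66  0.38] 7.06
0.27 [-0.01 -0.29  0.94] 7.39
0.36 [-0.31  0.47  2.28] 7.72
0.45 [-0.24  2.48  3.23] 8.06
0.47 [0.3  2.74 4.25] 8.36
0.49 [0.21 3.23 5.01] 8.66
0.51 [-0.5   3.46  4.79] 8.96
0.53 [0.38 3.19 5.11] 9.26
0.55 [0.42 4.29 4.65] 9.56
0.57 [-0.12  4.21  4.85] 9.86
0.59 [0.34 4.32 4.92] 10.16
0.61 [0.71 4.71 5.57] 10.46
0.63 [3.34 4.3  5.61] 10.76
0.65 [4.73 4.44 5.2 ] 11.06
```

```bash
python3 - <<'E'
from h import *
b=np.load("b.npy");ph=float(np.load("ph.npy"))
for _ in range(20):
    ph-=.006; arm.move_straight(pt(ph),velocity=.02)
    f=force(ph,b,4); o=arm.observe(); pp=np.array(o["ee_pos"][:2])-A
    print(np.round(f,2),round(o["t"],2),round(np.degrees(np.arctan2(pp[1],pp[0]))%360,2))
    if f[0]>9.7: break
for _ in range(5):
    arm.pause(.25); print("hold",np.round(force(ph,b,3),2))
np.save("ph.npy",ph)
E
```

```text
[5.6  4.49 5.7 ] 11.38 182.5
[5.52 4.63 4.85] 11.69 182.19
[6.88 4.33 5.42] 12.01 181.9
[7.26 4.94 5.65] 12.32 181.6
[7.82 4.67 5.75] 12.64 181.3
[7.9  4.85 5.7 ] 12.96 181.0
[8.89 4.29 5.55] 13.28 180.72
[9.24 4.59 5.72] 13.59 180.41
[9.91 4.97 5.48] 13.91 180.11
hold [9.95 4.94 5.85]
hold [10.51  4.61  5.73]
hold [10.09  4.69  6.29]
hold [10.21  4.69  5.7 ]
hold [9.91 4.95 5.71]
```

```bash
python3 - <<'E'
from h import *
b=np.load("b.npy");ph=float(np.load("ph.npy"))%(2*np.pi);end=1.5*np.pi+YAW
n=int(np.ceil((end-ph)/.09));r=.075
for q in np.linspace(ph,end,n+1)[1:]:
    arm.move_straight(pt(q,r),velocity=.06); f=force(q,b,3); print(round(np.degrees(q),1),np.round(f,2),round(r,4))
    if abs(f[0])>8 or abs(f[1])>20: print("abort");break
    if abs(f[1])>3: r+=.0004*np.sign(f[1])
np.save("ph.npy",q)
o=arm.observe();print(o["t"],o["ee_pos"],o["finger_gap"])
E
```

```text
184.4 [1.64 4.26 5.82] 0.075
189.4 [-0.14  1.33  3.15] 0.0754
194.4 [ 0.28 -0.01  2.05] 0.0754
199.4 [ 0.8  -1.77  0.87] 0.0754
204.5 [ 0.36 -3.24 -0.1 ] 0.0754
209.5 [-0.03 -2.13  0.64] 0.075
214.5 [ 0.31 -2.47  0.03] 0.075
219.5 [ 0.43 -3.85 -0.33] 0.075
224.6 [ 0.42 -1.76  0.48] 0.0746
229.6 [ 0.21 -2.55  0.77] 0.0746
234.6 [ 0.33 -3.31  0.36] 0.0746
239.6 [ 0.72 -1.38  0.77] 0.0742
244.7 [ 0.15 -1.44  0.94] 0.0742
249.7 [ 0.89 -1.68  0.35] 0.0742
254.7 [ 0.42 -1.77  0.22] 0.0742
259.7 [ 0.75 -2.86  0.59] 0.0742
264.8 [ 0.17 -3.29 -0.  ] 0.0742
20.65 [ 0.55434098 -0.10395083  0.18989905] 0.014278418742143627
```

```bash
python3 - <<'E'
from h import *
x,y,z=arm.observe()["ee_pos"]
arm.move_gripper(.045,30); arm.pause(.2)
arm.move_straight([x,y,.28],velocity=.1,f_stop=10)
arm.move_straight([x-.11,y-.02,.36],velocity=.2);arm.pause(.3)
o=arm.observe();p,d=vision.capture("wrist");t,_=vision.capture("top");c=cam("wrist",o)
cv2.imwrite("pics/e.png",cv2.resize(np.hstack([p,t])[:,:,::-1],(800,300)))
m,cc,s=mask(p,(3,120,60),(20,255,255),(150,60,400,230));print(cc,s,plane(c,cc,.215),o["t"],o["wrist_force"])
k=plane(c,cc,.215)[:2]-A;print("clamp y",k@[np.sin(-YAW),np.cos(YAW)],np.linalg.norm(k))
P=np.load("top0.npz")["p"]
for R in((130,125,200,190),(335,165,402,202)):
    a=[i[R[1]:R[3],R[0]:R[2]] for i in(P,t)];print("diff",cv2.absdiff(*a).mean(),cv2.phaseCorrelate(*[cv2.cvtColor(i,cv2.COLOR_RGB2GRAY).astype(np.float32) for i in a]))
E
```

```text
[279.98390805  96.58563218] [ 182   87  218   20 1740] [ 0.52337539 -0.15656578  0.215     ] 23.4333 [-0.71728507  0.1985982   0.46632756]
clamp y -0.1293745943474381 0.13194394198872092
diff 10.510769230769231 ((-0.005808266286670971, 0.019589239399984137), 0.9912920172935651)
diff 8.566222939357267 ((-0.028173001777801687, -0.010115350769311249), 1.0176996623476346)
```

View pics/e.png

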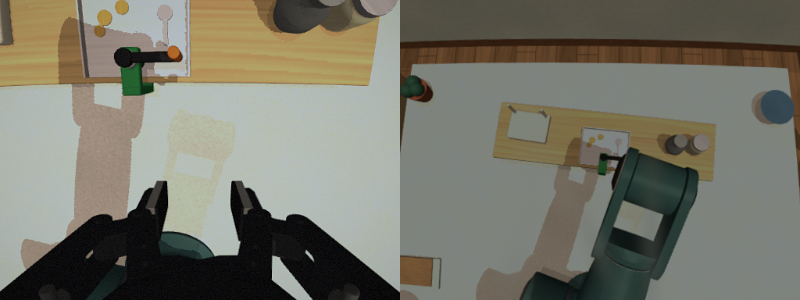

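The wrist view shows the knob at (174,51) and the hub at (124,56), so the handle points right, nearly level with the front edge. The gripper is clear, and the router, vase and jar have not shifted (under 0.03 px). My mask picked up wood, so I'll redo the knob number and then hand in.

```bash
python3 - <<'E'
from h import *
o=arm.observe();c=cam("wrist",o)
k=plane(c,(223,65),.215)[:2];h=plane(c,(159,72),.18)[:2];Y=np.array([-np.sin(YAW),np.cos(YAW)])
y=(k-A)@Y;print("knob",k,"hub",h,"clamp y",y,(k-h)@Y, np.linalg.norm(k-A))
if y<-.0725 or (k-h)@Y<-.0725: arm.job_done();print("handed in",o["t"])
E
```

```text
knob [ 0.55711701 -0.10487619] hub [ 0.56176897 -0.0320328 ] clamp y -0.07481818543332701 -0.07296373636792565 0.07487694208068298
the job is handed in; nothing more can be done
handed in 23.5333
```

The clamp was loaded to about 10 N at the knob without sign of the screw turning. The handle was then swung back to point right along the front edge, and the job was handed in at about 23.5 s.

- **Load:** I gripped the knob and swung it clockwise about 0.62 rad until it bit. I then leaned on it with 9.9–10.5 N for about 1.6 s. That is below the 14.7 N at which the screw gives, and the force held steady with no drop. The screw angle itself can't be read, so this is inferred from the force.
- **Return:** I swung the handle counter-clockwise to parallel, released the knob and backed the gripper clear.
- **Final handle position:** the knob is at clamp y ≈ -0.075 m by the estimated axis and -0.073 m by the hub seen in the picture, against a limit of -0.0718 m. The knob and hub pixels for this were read by eye off the last picture.
- **Other objects:** the router, vase and jar showed a shift of under 0.03 px in the top view.
- **Disagreements:** my first end-of-job colour mask caught shelf wood and gave a false knob position, so I discarded it. Up to about 5 N of radial force, and 6 N vertical, built up during the swing. I put this down to a small error in the axis estimate.

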